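# Square the sample disc against its alignment bar and lock it

### The arm

A 7-joint arm with a two-finger parallel gripper is mounted at the origin on the work surface. World frame = base frame: x ahead of the robot, y to its left, z up, the work surface at z = 0. Lengths are in m, angles in rad, forces in N, time in s.
With the tool pointing down it reaches from about 0.35 to 0.9 m from the base axis. Payload 7.2 kg.
Tool frame: the origin (TCP) lies midway between the tips of the shut fingers; the grasp point (between the pads) lies 19 mm behind it; z points along the fingers, y is the line along which they close (so a half turn about z gives the same grasp; the last joint's range is limited). The gripper opens to 88 mm and grips with 3 to 60 N. Pads are 20 mm wide; open, the fingers measure 115 mm over their backs; the gripper's body (75 mm by 178 mm) begins 61 mm behind the grasp point.
Start: joints at [1.08, 0.411, -0.013, 1.596, 0.006, 1.134, -0.082], TCP at [0.256, -0.57, 0.223] pointing down, gripper open.
Joint ranges: [-2.95, 2.95], [-0.29, 1.99], [-1.47, 1.44], [0.14, 2.54], [-1.03, 4.17], [0.13, 1.85], [-2.86, 2.86]. Speed limits (rad/s): [2.39, 2.39, 3.01, 3.01, 3.14, 3.14, 3.14].

### API

Orientations are given as [roll, pitch, yaw] about the fixed x, y, z axes, in that order (R = Rz(yaw) Ry(pitch) Rx(roll)).
In Python, from workcell import telemetry, viewer, order gives the robot as it stands.
- The arm moves only by the tool jog_arm, never from a script. Its argument "series" is a list of rows, each a list of 6 numbers: the shift along the tool's x, y, z scaled (see below), then the turn, a rotation vector about the tool's x, y, z scaled (see below). In form: [[tx, ty, tz, wx, wy, wz], ...]. A call has exactly 8 rows; each row shifts and turns the commanded pose from where the row before left it, along the tool's axes as they then stand; what a row does not reach is not made up. The controller multiplies each number of a shift by 25 mm and each number of a turn by 2 pi rad. A row lasts 1/10 s, in which the tool goes at most 50 mm and 8.59 degrees, less where a joint would pass 70% of its speed; a pose out of reach is approached as far as the arm can. A call with a number of a shift or a turn outside -1 to 1 is refused whole. A call with a gripper value outside its range is refused whole. "fingers" is the opening, from 0 (shut) to 1 (fully open), set as the call begins (left out, the last holds). The fingers move at their own pace and stop on an object; "force" is the grip in N (left out, the last holds). Time passes only in rows, so rows that do not move let the fingers close, or fill a call up. It gives the time, the measured TCP pose, the force, the opening and the grip force at its end, in the units of the state.
- telemetry.sense(): the state, without advancing time (a new reading comes with each control period).
- viewer.get_image(name): name is "scene" or "top" or "wrist"; returns a dict with "img" (384x512x3 uint8, red, green, blue), "camera_matrix" (3x3 intrinsics, pixels), "R" (3x3) and "t" (3): a world point X has camera coordinates R X + t. Camera axes: x right, y down, z forward; pixel columns grow to the right and rows downward; lengths in m; the calibration is good to about 2 mm. A picture is of the moment at which its call begins. There is no depth.
- order.finish_job(): hands the job in; it is judged then, once.
The state is a dict: "t": time; "joints": joint angles; "joint_velocities": joint speeds; "tau": joint torques, N m; "tcp_pos": TCP position; "orientation": TCP orientation; "wrist_force": force on the tool from outside, world axes, zero at the start; "moment": the same for the moment, N m; "gripper_width": opening from 0.0 (shut) to 1.0 (fully open); "gripper_force": force on a finger pad.
Only numpy, scipy, OpenCV 4.12 (cv2) and the standard library are available. Lean on these libraries where they do the work, as an engineer would, in place of code of your own. Each camera call takes 0.05 s, during which the arm holds its last target. There are 200 camera calls.

### The job

On the small alignment stage, lay a fingertip lightly on the polished face of the flat-edged disc and turn it, either way round, until its flat lies flush against the sprung alignment bar; then slide the lock bolt by its black knob all the way across behind the bar's stem so that it is locked. The spindle and the stage are delicate: never press or push on any part of the stage with more than about 15 N. Leave the things around it where they stand, and let go of everything at the end.

Things in the scene. Friction and masses are not known exactly. Their poses are not given: they have to be found in the camera images.
- stage: Alignment stage, fixed to the table: grey base plate 220 (x) x 150 (y) x 14 mm. Origin at the centre of its underside; x points from the disc to the bar and bolt, y along the bar, z up. In this frame the disc's axis is at x -50 mm, y 0. A guide bridge over the bar's stem spans x 18 to 36, y -22 to 22 mm, up to z 44 mm. The bolt runs along y at x 60 mm, with a fence 30 mm high behind it at x 69 to 80 mm.
- disc_axis (a point): Point fixed to the stage on the disc's vertical axis, 42 mm above the stage's underside; axes as the stage's. The disc is bright aluminium, 96 mm in diameter, 10 mm thick; its flat is 40 mm from the axis, 53 mm long. Its top face lies 0 to 16 mm ABOVE this point, depending on hidden shims: this height is not measured, find it by touch.
- disc (a joint): Angle of the disc, rad, anticlockwise from above, no stops: at 0 the flat faces away from the bar, at pi or -pi it faces the bar. Its face is smooth: a fingertip pressed on it 30 mm from the axis with 6 to 10 N turns it by friction (about 0.06 N m); pressed less, it slips. Pressed, it sinks about 1 mm per 6 N. It stays where left, but the bar may turn it a little.
- bar (a joint): How far the sprung alignment bar stands back along the stage's +x, m: about 0.008 while it rides on the disc's round rim, 0 when flush on the flat, in between when the flat is under it but askew. Its spring presses it to the disc with 1.5 to 2.2 N.
- bar_face (a point): Centre of the steel bar's face that looks at the disc; moves with the bar; axes as the stage's. The bar is 100 mm long (y), 14 mm thick (x) and reaches 17 mm above and below this point. Its stem, 20 mm wide, runs from it in +x and ends 60 mm from this face.
- bolt (a joint): How far the steel lock bolt has slid along the stage's -y, m: 0 open, 0.045 home, behind the end of the bar's stem. It is stopped by the side of the stem after about 20 mm unless the bar is within 1.5 mm of flush. It slides with about 1.5 N and stays where it is left.
- bolt_knob (a point): Centre of the round black knob on the lock bolt, 18 mm in diameter, 26 mm tall (13 mm above and below this point), 61 mm above the stage's underside; moves with the bolt. Axes as the stage's: home is towards the stage's -y.
- reagent: Bystander: amber glass bottle, 60 mm across, 130 mm tall; origin under its centre
- beaker: Bystander: glass beaker, 70 mm across, 90 mm tall; origin under its centre
- mortar: Bystander: white porcelain bowl, 90 mm across, 50 mm tall; origin under its centre
- jar: Bystander: white plastic jar, 60 mm across, 70 mm tall; origin under its centre
- driver: Bystander: screwdriver 160 mm long, lying along its own x axis
- shim: Bystander: brass shim ring, 44 mm across, 5 mm thick, lying by the stage; origin under its centre
- stopper: Bystander: white ceramic stopper, 30 mm across, 36 mm tall, standing by the stage; origin under its centre

How it is judged:
On the way:
1. the disc is turned so that the bar lies flush on its flat, within 1.5 mm, the bolt still open (value of joint bar below 0.0015 m and value of joint bolt below 0.035 m), for 0.3 s.
At the end, for the whole second after the job is handed in: The bar lies flush on the disc's flat (bar under 1.5 mm), the lock bolt is home (bolt over 41 mm of 45), the disc is at rest and the robot touches nothing (value of joint bar below 0.0015 m and value of joint bolt above 0.041 m and velocity of joint disc between -0.05 and 0.05 rad/s).
It fails at once if the robot presses or pushes on the stage or any of its parts with more than 16 N (contact force between any of the fingers, the arm and stage above 16 N).
It fails at once if a bystander is pushed more than 25 mm from its place (distance of any of reagent, beaker, mortar, jar, driver, shim, stopper from where it was at the start of the episode above 0.025 m).
It also fails if it takes over 64 s, if anything falls off the work surface, if the arm or the gripper's body presses on something with over 40 N, if the wrist force passes 120 N, or if a joint passes its speed limit or range.

## Working session

There is one attempt and no reset: what is moved stays moved. The work goes in short steps, Python scripts to look and compute and a tool call to move; the robot and the scene stay as the last step left them, time stands still between calls to the robot, and variables do not carry over. Pictures are saved under pics/ and viewed, at most 10 in all, crops included, and the job is handed in when it is done.

Besides the shell and the picture viewer there is one more tool, called after "Call:" as a command line: name --pt "numbers of a row" for each row, then --argument value for the rest. jog_arm: Moves the arm, as the interface text tells. Shifts and turns lie within -1 to 1; 1 stands for 25 mm of shift or 2 pi rad of turn. Its arguments: {"type":"object","properties":{"series":{"type":"array","items":{"type":"array","items":{"type":"number"}}},"fingers":{"type":"number"},"force":{"type":"number"}},"required":["series"]}

```bash
mkdir -p pics; cat > h.py <<'E'
import numpy as np, cv2
from workcell import telemetry, viewer, order
def grab(n,f=None):
    d=viewer.get_image(n)
    if f: cv2.imwrite('pics/'+f,cv2.cvtColor(d['img'],cv2.COLOR_RGB2BGR))
    return d
def ray(d,u,v,z):
    K,R,t=[np.array(d[k],float) for k in('camera_matrix','R','t')]
    c=-R.T@t; r=R.T@np.linalg.solve(K,[u,v,1]); return c+r*(z-c[2])/r[2]
def proj(d,X):
    K,R,t=[np.array(d[k],float) for k in('camera_matrix','R','t')]
    p=K@(R@np.array(X)+t); return p[:2]/p[2]
E
python3 - <<'E'
from h import *
a=grab('top','top0.png');b=grab('scene','scene0.png')
import pickle;pickle.dump((a,b),open('v0.pkl','wb'))
s=telemetry.sense();print({k:np.round(v,3) for k,v in s.items()})
for d in(a,b):print(-d['R'].T@d['t'],d['camera_matrix'][0,0])
E
```

```text
{'t': np.float64(0.1), 'joints': array([ 1.08 ,  0.412, -0.013,  1.597,  0.006,  1.134, -0.082]), 'joint_velocities': array([ 0.   , -0.001,  0.001, -0.002,  0.002, -0.   ,  0.001]), 'tau': array([ 4.0000e-03, -5.8910e+01,  6.4400e-01, -2.9171e+01, -5.4000e-02,
        1.5000e-02,  0.0000e+00]), 'tcp_pos': array([ 0.256, -0.57 ,  0.222]), 'orientation': array([-3.14 ,  0.   ,  0.423]), 'wrist_force': array([-0.157,  0.246, -1.647]), 'moment': array([-0.017,  0.005,  0.016]), 'gripper_force': np.float64(0.0), 'gripper_width': np.float64(1.0)}
[ 0.28501847 -0.02690541  1.13606192] 379.2482519593129
[ 1.15846763 -0.09753003  0.77212541] 368.1970544431701
```

View pics/top0.png

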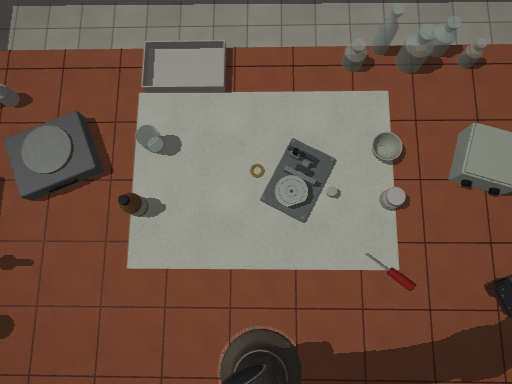

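View pics/scene0.png

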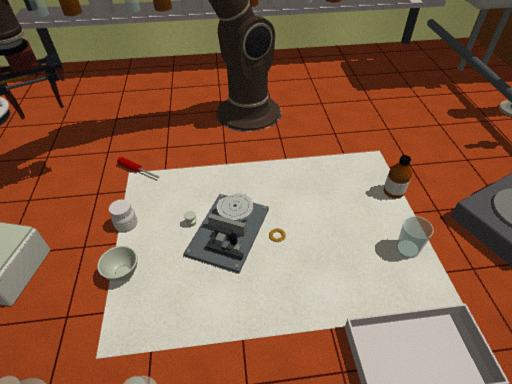

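The top view shows the stage around (298,180), with the disc at (292,190) and the bolt and knob at about (298,153). The stopper is at (332,192) and the shim at (257,171). I'll enlarge both views and fit the plate.

```bash
python3 - <<'E'
from h import *
import pickle;a,b=pickle.load(open('v0.pkl','rb'))
A=cv2.resize(a['img'][130:230,250:350],(600,600),interpolation=cv2.INTER_CUBIC)
m=(a['img'].max(2)<115).astype(np.uint8); m[:, :255]=0;m[:,345:]=0;m[:132]=0;m[228:]=0
m=cv2.morphologyEx(m,cv2.MORPH_CLOSE,np.ones((9,9)))
c=max(cv2.findContours(m,0,2)[0],key=cv2.contourArea)
r=cv2.minAreaRect(c);box=cv2.boxPoints(r);print(r)
W=np.array([ray(a,*p,0.014) for p in box]);print(W.round(4),W.mean(0).round(4))
e=W-np.roll(W,-1,0);print(np.linalg.norm(e,axis=1).round(4),np.arctan2(e[:,1],e[:,0]).round(3))
for p in box: cv2.circle(A,tuple(int(x) for x in (p-[250,130]+.5)*6),4,(255,0,0),-1)
cv2.imwrite('pics/topc.png',cv2.cvtColor(A,cv2.COLOR_RGB2BGR))
E
```

```text
((297.7000427246094, 179.60000610351562), (89.44271850585938, 71.10696411132812), 26.56505012512207)
[[ 0.5094  0.059   0.014 ]
 [ 0.7114 -0.0374  0.014 ]
 [ 0.5822 -0.2794  0.014 ]
 [ 0.3893 -0.1786  0.014 ]] [ 0.5481 -0.1091  0.014 ]
[0.2238 0.2744 0.2177 0.2663] [ 2.696  1.08  -0.482 -2.039]
```

View pics/topc.png

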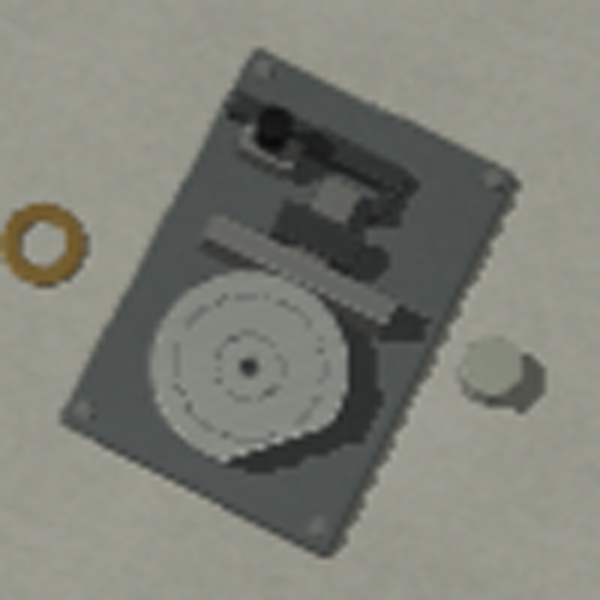

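The crop shows the plate corners at crop pixels (257,47), (520,185), (333,557) and (60,420). The disc hub is at (249,366). The flat faces the lower right, its edge running from (222,462) to about (345,400). The knob is at (272,128).

```bash
python3 - <<'E'
from h import *
import pickle;a,b=pickle.load(open('v0.pkl','rb'))
g=lambda u,v,z:ray(a,u/6-.5+250,v/6-.5+130,z)
W=np.array([g(*p,0.014) for p in[(257,47),(520,185),(333,557),(60,420)]])
c=W.mean(0);ex=(W[0]+W[1]-W[2]-W[3]);ey=W[0]+W[3]-W[1]-W[2]
print(c,np.linalg.norm(ex)/2,np.linalg.norm(ey)/2,np.degrees(np.arctan2(ex[1],ex[0])),np.degrees(np.arctan2(-ey[0],ey[1])))
for n,p,z in[('hub',(249,366),.05),('f1',(222,462),.05),('f2',(345,400),.05),('knob',(272,128),.074),('stopper',(490,370),.036),('shim',(43,245),.005)]:print(n,g(*p,z).round(4))
y=np.arctan2(ex[1],ex[0]);R=np.array([[np.cos(y),-np.sin(y)],[np.sin(y),np.cos(y)]])
for n,q in[('axis',(-.05,0)),('knob',(.06,.045))]:print(n,c[:2]+R@q)
E
```

```text
[ 0.5465863  -0.11183052  0.014     ] 0.21672322858920384 0.15162789792830692 -27.26736302502351 -28.08869366974969
hub [ 0.5048 -0.0874  0.05  ]
f1 [ 0.4576 -0.0739  0.05  ]
f2 [ 0.488  -0.1336  0.05  ]
knob [ 0.6177 -0.0984  0.074 ]
stopper [ 0.5056 -0.2061  0.036 ]
shim [0.5773 0.0148 0.005 ]
axis [ 0.50214238 -0.08892335]
knob [ 0.62053545 -0.09931959]
```

Call:
jog_arm --pt "0.7 -0.56 0 0 0 0" --pt "0.7 -0.56 0 0 0 0" --pt "0.7 -0.56 0 0 0 0" --pt "0.7 -0.56 0 0 0 0" --pt "0.7 -0.56 0 0 0 0" --pt "0.7 -0.56 0 0 0 0" --pt "0.7 -0.56 0 0 0 0" --pt "0.7 -0.56 0 0 0 0" --fingers 0 --force 5

```text
t: 0.9
tcp_pos: [0.3383, -0.4094, 0.2223]
orientation: [-3.141, 0.0, 0.423]
wrist_force: [0.9, 0.4, -0.0]
gripper_width: 0.314
gripper_force: 0.0
```

Call:
jog_arm --pt "0.7 -0.56 0 0 0 0" --pt "0.7 -0.56 0 0 0 0" --pt "0.7 -0.56 0 0 0 0" --pt "0.7 -0.56 0 0 0 0" --pt "0.7 -0.56 0 0 0 0" --pt "0.7 -0.56 0 0 0 0" --pt "0.7 -0.56 0 0 0 0" --pt "0.7 -0.56 0 0 0 0"

```text
t: 1.7
tcp_pos: [0.42, -0.2499, 0.2224]
orientation: [-3.141, 0.0, 0.423]
wrist_force: [0.7, 0.9, -0.2]
gripper_width: 0.003
gripper_force: 0.0
```

Call:
jog_arm --pt "0.7 -0.56 0 0 0 0" --pt "0.7 -0.56 0 0 0 0" --pt "0.7 -0.56 0 0 0 0" --pt "0.7 -0.56 0 0 0 0" --pt "0.7 -0.56 0 0 0 0" --pt "0.7 -0.56 0 0 0 0" --pt "0.7 -0.56 0 0 0 0" --pt "0.7 -0.56 0 0 0 0"

```text
t: 2.5
tcp_pos: [0.5016, -0.0904, 0.2223]
orientation: [-3.141, 0.001, 0.423]
wrist_force: [-0.7, -0.0, 0.2]
gripper_width: 0.004
gripper_force: 0.0
```

Call:
jog_arm --pt "0 0 0 0 0 -0.0222" --pt "0 0 0 0 0 -0.0222" --pt "0 0 0 0 0 -0.0222" --pt "0 0 0 0 0 -0.0222" --pt "0 0 0 0 0 -0.0222" --pt "0 0 0 0 0 -0.0222" --pt "0 0 0 0 0 -0.0222" --pt "0 0 0 0 0 -0.0222"

```text
t: 3.3
tcp_pos: [0.5013, -0.0912, 0.2223]
orientation: [-3.141, -0.0, 1.544]
wrist_force: [0.7, -0.3, -0.8]
gripper_width: 0.003
gripper_force: 0.0
```

Call:
jog_arm --pt "0 0 0 0 0 -0.0222" --pt "0 0 0 0 0 -0.0222" --pt "0 0 0 0 0 -0.0222" --pt "0 0 0 0 0 -0.0222" --pt "0 0 0 0 0 -0.0222" --pt "0 0 0 0 0 -0.0222" --pt "0 0 0 0 0 -0.0222" --pt "0 0 0 0 0 -0.0222"

```text
t: 4.1
tcp_pos: [0.5013, -0.0913, 0.2224]
orientation: [-3.141, -0.001, 2.66]
wrist_force: [-0.6, 0.1, -0.4]
gripper_width: 0.005
gripper_force: 0.0
```

```bash
python3 - <<'E'
from h import *
d=grab('wrist','w1.png')
s=telemetry.sense();print({k:np.round(s[k],4) for k in['t','joints','tcp_pos','orientation','wrist_force','gripper_width']})
import pickle;pickle.dump(d,open('w1.pkl','wb'));print(-d['R'].T@d['t'])
E
```

```text
{'t': np.float64(4.15), 'joints': array([ 0.6502,  0.2885, -0.6814,  1.8375,  0.2038,  1.087 ,  0.991 ]), 'tcp_pos': array([ 0.5013, -0.0913,  0.2223]), 'orientation': array([-3.1412e+00, -7.0000e-04,  2.6684e+00]), 'wrist_force': array([ 0.0633,  0.3526, -1.2173]), 'gripper_width': np.float64(0.0048)}
[ 0.4334088  -0.05664795  0.38445171]
```

View pics/w1.png

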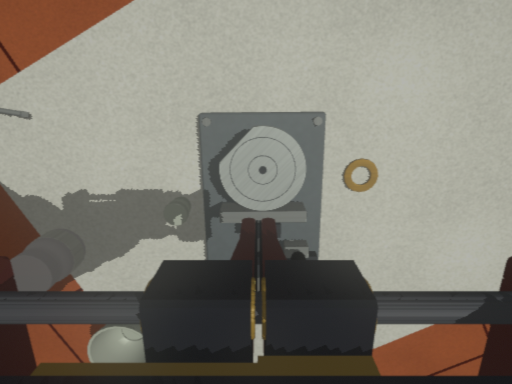

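The wrist view shows the disc hub at (263,170), with its flat at the upper left from about (262,127) to (225,155). The bar is at (263,216). The plate's far corners are at (199,113) and (326,112).

```bash
python3 - <<'E'
from h import *
import pickle;d=pickle.load(open('w1.pkl','rb'))
im=d['img'];g=im.min(2)
m=(g>120).astype(np.uint8); m[:,:203]=0;m[:,320:]=0;m[:118]=0;m[209:]=0
m=cv2.morphologyEx(m,cv2.MORPH_OPEN,np.ones((3,3)))
c=max(cv2.findContours(m,0,1)[0],key=cv2.contourArea)[:,0]
(x,y),r=cv2.minEnclosingCircle(c);print(x,y,r)
P=np.array([ray(d,u,v,.05)[:2] for u,v in c])
H=ray(d,x,y,.05);print('ctr',H, ray(d,263,170,.05))
q=P-H[:2];a=np.degrees(np.arctan2(q[:,1],q[:,0]))%360;R=np.hypot(*q.T)*1e3
for k in range(0,360,10):
  s=(a>=k)&(a<k+10)
  if s.any():print(k+5,R[s].mean().round(1),end=' | ')
for p in[(199,113),(326,112)]:print(ray(d,*p,.014))
E
```

```text
262.3488464355469 167.5 43.489994049072266
ctr [ 0.50275794 -0.0871807   0.05      ] [ 0.50560879 -0.0878408   0.05      ]
5 49.4 | 15 49.2 | 25 48.9 | 35 48.7 | 45 48.2 | 55 47.9 | 65 47.2 | 75 47.2 | 85 46.7 | 95 46.4 | 105 46.2 | 115 45.9 | 125 45.6 | 135 45.3 | 145 45.2 | 155 45.3 | 165 44.7 | 175 41.9 | 185 39.0 | 195 37.9 | 205 38.2 | 215 39.6 | 225 41.9 | 235 46.3 | 245 47.9 | 255 47.5 | 265 47.8 | 275 48.5 | 285 48.9 | 295 49.3 | 305 49.4 | 315 49.4 | 325 48.0 | 335 47.7 | 345 48.8 | 355 49.3 | [ 0.41837107 -0.12610674  0.014     ]
[0.48572467 0.00557208 0.014     ]
```

Call:
jog_arm --pt "0.06 0.153 0.78 0 0 0" --pt "0.06 0.153 0.78 0 0 0" --pt "0.06 0.153 0.78 0 0 0" --pt "0.06 0.153 0.78 0 0 0" --pt "0.06 0.153 0.78 0 0 0" --pt "0.06 0.153 0.78 0 0 0" --pt "0.06 0.153 0.78 0 0 0" --pt "0.06 0.153 0.78 0 0 0"

```text
t: 4.95
tcp_pos: [0.5051, -0.0585, 0.0657]
orientation: [-3.141, -0.0, 2.651]
wrist_force: [-0.3, -0.6, 1.0]
gripper_width: 0.006
gripper_force: 0.0
```

Call:
jog_arm --pt "0 0 0.04 0 0 0" --pt "0 0 0.04 0 0 0" --pt "0 0 0.04 0 0 0" --pt "0 0 0.04 0 0 0" --pt "0 0 0.04 0 0 0" --pt "0 0 0.0 0 0 0" --pt "0 0 0 0 0 0" --pt "0 0 0 0 0 0"

```text
t: 5.75
tcp_pos: [0.5054, -0.0586, 0.0618]
orientation: [3.142, 0.0, 2.654]
wrist_force: [-0.5, 0.4, 0.2]
gripper_width: 0.002
gripper_force: 0.0
```

```bash
cat > s.py <<'E'
from h import *
s=telemetry.sense();print({k:np.round(s[k],4) for k in['t','tcp_pos','orientation','wrist_force','moment']})
E
python3 s.py
```

```text
{'t': np.float64(5.75), 'tcp_pos': array([ 0.5054, -0.0586,  0.0618]), 'orientation': array([3.1416e+00, 2.0000e-04, 2.6544e+00]), 'wrist_force': array([-0.498 ,  0.392 ,  0.1855]), 'moment': array([ 0.0154, -0.1319, -0.0142])}
```

Call:
jog_arm --pt "0 0 0.02 0 0 0" --pt "0 0 0.02 0 0 0" --pt "0 0 0.02 0 0 0" --pt "0 0 0.02 0 0 0" --pt "0 0 0 0 0 0" --pt "0 0 0.0 0 0 0" --pt "0 0 0 0 0 0" --pt "0 0 0 0 0 0"

```text
t: 6.55
tcp_pos: [0.5053, -0.0586, 0.0596]
orientation: [-3.142, 0.0, 2.655]
wrist_force: [0.5, -0.3, -0.3]
gripper_width: 0.006
gripper_force: 0.0
```

Call:
jog_arm --pt "0 0 0.02 0 0 0" --pt "0 0 0.02 0 0 0" --pt "0 0 0.02 0 0 0" --pt "0 0 0 0 0 0" --pt "0 0 0 0 0 0" --pt "0 0 0.0 0 0 0" --pt "0 0 0 0 0 0" --pt "0 0 0 0 0 0"

```text
t: 7.35
tcp_pos: [0.5053, -0.0586, 0.0582]
orientation: [-3.142, 0.0, 2.655]
wrist_force: [0.4, 1.1, 0.2]
gripper_width: 0.005
gripper_force: 0.0
```

Call:
jog_arm --pt "0 0 0.02 0 0 0" --pt "0 0 0.02 0 0 0" --pt "0 0 0.02 0 0 0" --pt "0 0 0 0 0 0" --pt "0 0 0 0 0 0" --pt "0 0 0.0 0 0 0" --pt "0 0 0 0 0 0" --pt "0 0 0 0 0 0"

```text
t: 8.15
tcp_pos: [0.5053, -0.0586, 0.0567]
orientation: [-3.142, 0.0, 2.655]
wrist_force: [0.4, 0.3, -0.1]
gripper_width: 0.0
gripper_force: 0.0
```

Call:
jog_arm --pt "0 0 0.02 0 0 0" --pt "0 0 0.02 0 0 0" --pt "0 0 0.02 0 0 0" --pt "0 0 0 0 0 0" --pt "0 0 0 0 0 0" --pt "0 0 0.0 0 0 0" --pt "0 0 0 0 0 0" --pt "0 0 0 0 0 0"

```text
t: 8.95
tcp_pos: [0.5053, -0.0586, 0.0551]
orientation: [3.142, 0.0, 2.655]
wrist_force: [0.1, -1.3, -0.5]
gripper_width: 0.007
gripper_force: 0.0
```

Call:
jog_arm --pt "0 0 0.02 0 0 0" --pt "0 0 0.02 0 0 0" --pt "0 0 0.02 0 0 0" --pt "0 0 0 0 0 0" --pt "0 0 0 0 0 0" --pt "0 0 0.0 0 0 0" --pt "0 0 0 0 0 0" --pt "0 0 0 0 0 0"

```text
t: 9.75
tcp_pos: [0.5053, -0.0586, 0.0536]
orientation: [-3.142, -0.0, 2.655]
wrist_force: [0.0, 0.4, -0.7]
gripper_width: 0.003
gripper_force: 0.0
```

Call:
jog_arm --pt "0 0 0.02 0 0 0" --pt "0 0 0.02 0 0 0" --pt "0 0 0.02 0 0 0" --pt "0 0 0 0 0 0" --pt "0 0 0 0 0 0" --pt "0 0 0.0 0 0 0" --pt "0 0 0 0 0 0" --pt "0 0 0 0 0 0"

```text
t: 10.55
tcp_pos: [0.5053, -0.0586, 0.0522]
orientation: [-3.142, 0.0, 2.655]
wrist_force: [-0.4, -0.1, 0.8]
gripper_width: 0.006
gripper_force: 0.0
```

Call:
jog_arm --pt "0 0 0.02 0 0 0" --pt "0 0 0.02 0 0 0" --pt "0 0 0.02 0 0 0" --pt "0 0 0 0 0 0" --pt "0 0 0 0 0 0" --pt "0 0 0.0 0 0 0" --pt "0 0 0 0 0 0" --pt "0 0 0 0 0 0"

```text
t: 11.35
tcp_pos: [0.5054, -0.0585, 0.0508]
orientation: [3.141, 0.0, 2.655]
wrist_force: [-1.6, -0.1, 4.1]
gripper_width: 0.004
gripper_force: 2.6
```

Call:
jog_arm --pt "0 0 0.015 0 0 0" --pt "0 0 0.01 0 0 0" --pt "0 0 0 0 0 0" --pt "0 0 0 0 0 0" --pt "0 0 0 0 0 0" --pt "0 0 0 0 0 0" --pt "0 0 0 0 0 0" --pt "0 0 0 0 0 0"

```text
t: 12.15
tcp_pos: [0.5055, -0.0584, 0.0503]
orientation: [3.141, 0.0, 2.655]
wrist_force: [-2.2, 1.2, 7.4]
gripper_width: 0.009
gripper_force: 3.5
```

```bash
python3 s.py; python3 - <<'E'
import numpy as np
c=np.array([.5035,-.0885]);y=2.655;T=np.array([[np.cos(y),np.sin(y)],[np.sin(y),-np.cos(y)]])
a=np.radians(np.linspace(88,218,25));p=c+.03*np.c_[np.cos(a),np.sin(a)]
print(((np.diff(p,axis=0)@T)/.025).round(3).tolist())
E
```

```text
{'t': np.float64(12.15), 'tcp_pos': array([ 0.5055, -0.0584,  0.0503]), 'orientation': array([3.1415e+00, 4.0000e-04, 2.6548e+00]), 'wrist_force': array([-2.1992,  1.1644,  7.4237]), 'moment': array([ 0.1753,  0.2499, -0.0105])}
[[0.1, -0.054], [0.094, -0.063], [0.088, -0.072], [0.08, -0.08], [0.073, -0.087], [0.064, -0.094], [0.055, -0.099], [0.045, -0.104], [0.035, -0.108], [0.025, -0.111], [0.014, -0.112], [0.004, -0.113], [-0.007, -0.113], [-0.018, -0.112], [-0.028, -0.11], [-0.038, -0.107], [-0.048, -0.103], [-0.058, -0.098], [-0.067, -0.092], [-0.075, -0.085], [-0.083, -0.077], [-0.09, -0.069], [-0.096, -0.061], [-0.101, -0.051]]
```

Pressing at about 7.5 N, so I'll sweep the first third of the arc.

Call:
jog_arm --pt "0.1 -0.054 0 0 0 0" --pt "0.094 -0.063 0 0 0 0" --pt "0.088 -0.072 0 0 0 0" --pt "0.08 -0.08 0 0 0 0" --pt "0.073 -0.087 0 0 0 0" --pt "0.064 -0.094 0 0 0 0" --pt "0.055 -0.099 0 0 0 0" --pt "0.045 -0.104 0 0 0 0"

```text
t: 12.95
tcp_pos: [0.4852, -0.0654, 0.0504]
orientation: [3.14, 0.001, 2.655]
wrist_force: [3.0, 2.5, 5.0]
gripper_width: 0.002
gripper_force: 2.8
```

```bash
cat > ang.py <<'E'
from h import *
def ang(d,z=.0515,c=(.5035,-.0885)):
    # sample the ring at r=44 mm: bright disc missing where the flat is
    g=cv2.GaussianBlur(d['img'].min(2),(3,3),0);out=[]
    for a in range(0,360,5):
        pr=[proj(d,(c[0]+r*np.cos(np.radians(a)),c[1]+r*np.sin(np.radians(a)),z)) for r in(.025,.040,.044,.047,.052)]
        out.append([a]+[int(g[int(round(v)),int(round(u))]) for u,v in pr])
    return out
E
python3 - <<'E'
from h import *
d=grab('top','t2.png');e=grab('scene','s2.png')
A=cv2.resize(d['img'][130:230,250:350],(400,400),interpolation=2);B=cv2.resize(e['img'][185:275,180:280],(400,400),interpolation=2)
cv2.imwrite('pics/tb2.png',cv2.cvtColor(np.hstack([A,B]),4))
E
```

```text
(no output)
```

View pics/tb2.png

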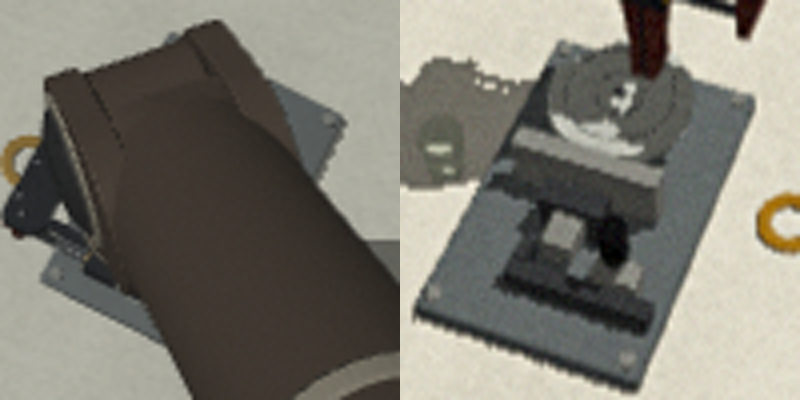

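The top view is blocked by the arm. The scene view (right half) shows the fingertip on the disc, with the flat now on the left, the -y side, so it is turning. I'll continue.

Call:
jog_arm --pt "0.035 -0.108 0.012 0 0 0" --pt "0.025 -0.111 0 0 0 0" --pt "0.014 -0.112 0 0 0 0" --pt "0.004 -0.113 0 0 0 0" --pt "-0.007 -0.113 0 0 0 0" --pt "-0.018 -0.112 0 0 0 0" --pt "-0.028 -0.11 0 0 0 0" --pt "-0.038 -0.107 0 0 0 0"

```text
t: 13.85
tcp_pos: [0.4748, -0.0844, 0.0501]
orientation: [3.14, 0.0, 2.656]
wrist_force: [1.4, 4.8, 7.0]
gripper_width: 0.004
gripper_force: 3.6
```

Call:
jog_arm --pt "-0.048 -0.103 0 0 0 0" --pt "-0.058 -0.098 0 0 0 0" --pt "-0.067 -0.092 0 0 0 0" --pt "-0.075 -0.085 0 0 0 0" --pt "-0.083 -0.077 0 0 0 0" --pt "-0.09 -0.069 0 0 0 0" --pt "0 0 0 0 0 0" --pt "0 0 0 0 0 0"

```text
t: 14.65
tcp_pos: [0.477, -0.1014, 0.0498]
orientation: [3.141, -0.001, 2.655]
wrist_force: [-0.5, 3.5, 8.6]
gripper_width: 0.008
gripper_force: 4.1
```

```bash
python3 - <<'E'
from h import *
e=grab('scene','s3.png');w=grab('wrist','w3.png')
A=cv2.resize(e['img'][185:275,180:280],(500,450),interpolation=2)
B=cv2.resize(w['img'],(300,225))
C=np.zeros((450,800,3),np.uint8);C[:,:500]=A;C[:225,500:]=B
cv2.imwrite('pics/tb3.png',cv2.cvtColor(C,4))
E
```

```text
(no output)
```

View pics/tb3.png

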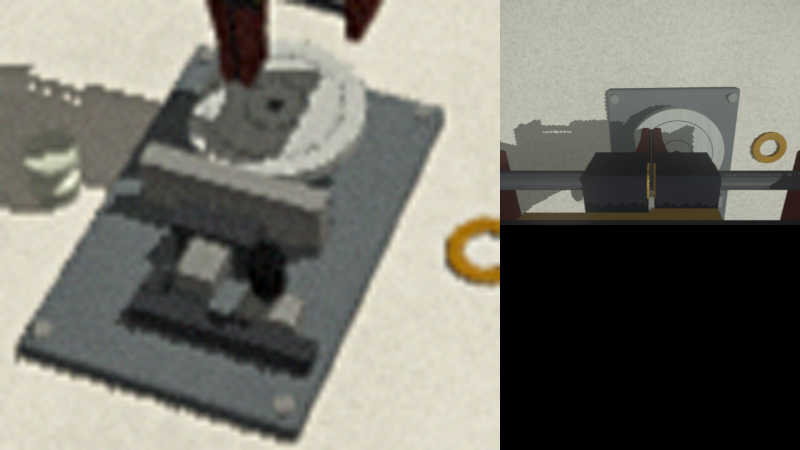

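The scene view shows the tip on the disc's left rear, but the flat can't be read from there. I'll lift and look with the wrist camera.

Call:
jog_arm --pt "0 0 -0.4 0 0 0" --pt "0 0 -0.8 0 0 0" --pt "0 0 -0.8 0 0 0" --pt "0 0 -0.8 0 0 0" --pt "0 0 -0.8 0 0 0" --pt "0 0 -0.8 0 0 0" --pt "0 0 -0.8 0 0 0" --pt "0 0 -0.8 0 0 0"

```text
t: 15.55
tcp_pos: [0.4762, -0.1024, 0.2003]
orientation: [-3.141, -0.002, 2.654]
wrist_force: [-1.0, -0.3, -0.4]
gripper_width: 0.008
gripper_force: 0.0
```

```bash
python3 s.py; python3 - <<'E'
from h import *
w=grab('wrist','w4.png')
import pickle;pickle.dump(w,open('w4.pkl','wb'))
u,v=proj(w,(.5035,-.0885,.0515)).astype(int);print(u,v)
u0,v0=max(0,u-75),max(0,v-60);A=cv2.resize(w['img'][v0:v0+120,u0:u0+150],(750,600),interpolation=2);print(u0,v0)
cv2.imwrite('pics/w4c.png',cv2.cvtColor(A,4))
E
```

```text
{'t': np.float64(15.55), 'tcp_pos': array([ 0.4762, -0.1024,  0.2003]), 'orientation': array([-3.1406e+00, -2.0000e-03,  2.6542e+00]), 'wrist_force': array([-0.993 , -0.2774, -0.4341]), 'moment': array([ 0.0199, -0.1505,  0.0178])}
282 189
207 129
```

View pics/w4c.png

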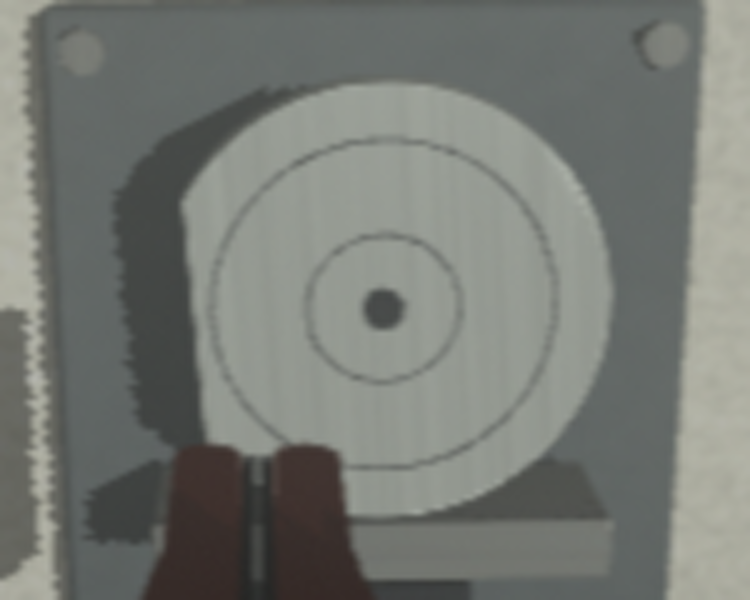

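The flat now faces left, towards the stage's -y, with its edge at crop (182,205) to (205,440). That's less turn than I commanded, so the tip slipped part of the way.

```bash
python3 - <<'E'
from h import *
import pickle;w=pickle.load(open('w4.pkl','rb'))
g=lambda u,v,z:ray(w,u/5-.4+207,v/5-.4+129,z)[:2]
a,b,h=g(182,205,.0515),g(205,440,.0515),g(383,308,.0515)
d=b-a;n=np.degrees(np.arctan2(-d[0],d[1]))%360
print('hub',h,'len',np.linalg.norm(d),'norm',n,(n+180)%360, 'dist',np.cross(d/np.linalg.norm(d),h-a))
p,q=g(35,18,.014),g(705,5,.014);print('stage y',np.degrees(np.arctan2(*(q-p)[::-1])))
B1,B2=g(370,520,.06),g(610,518,.06);print('bar dir',np.degrees(np.arctan2(*(B2-B1)[::-1])))
c=np.array([.5045,-.0885]);y=2.655;T=np.array([[np.cos(y),np.sin(y)],[np.sin(y),-np.cos(y)]])
s=c+.03*np.array([np.cos(np.radians(95)),np.sin(np.radians(95))]);print('start',s,(s-[.4762,-.1024])@T/.025)
an=np.radians(np.arange(95,192,4));P=c+.03*np.c_[np.cos(an),np.sin(an)]
print(((np.diff(P,axis=0)@T)/.025).round(3).tolist())
E
```

```text
hub [ 0.50441189 -0.08814347] len 0.051999429831098044 norm 246.81631052303425 66.81631052303425 dist 0.039925021872109806
stage y 63.23032432844257
bar dir 62.654176159269426
start [ 0.50188533 -0.05861416] [-0.08916292  2.02858262]
[[0.069, -0.048], [0.065, -0.053], [0.061, -0.057], [0.057, -0.061], [0.053, -0.065], [0.048, -0.069], [0.043, -0.072], [0.038, -0.075], [0.033, -0.077], [0.027, -0.079], [0.022, -0.081], [0.016, -0.082], [0.01, -0.083], [0.005, -0.084], [-0.001, -0.084], [-0.007, -0.083], [-0.013, -0.083], [-0.019, -0.082], [-0.024, -0.08], [-0.03, -0.078], [-0.035, -0.076], [-0.04, -0.073], [-0.045, -0.07], [-0.05, -0.067]]<stdin>:6: DeprecationWarning: Arrays of 2-dimensional vectors are deprecated. Use arrays of 3-dimensional vectors instead. (deprecated in NumPy 2.0)
```

Call:
jog_arm --pt "-0.011 0.254 0.735 0 0 0" --pt "-0.011 0.254 0.735 0 0 0" --pt "-0.011 0.254 0.735 0 0 0" --pt "-0.011 0.254 0.735 0 0 0" --pt "-0.011 0.254 0.735 0 0 0" --pt "-0.011 0.254 0.735 0 0 0" --pt "-0.011 0.254 0.735 0 0 0" --pt "-0.011 0.254 0.735 0 0 0"

```text
t: 16.4
tcp_pos: [0.5021, -0.0585, 0.0515]
orientation: [-3.14, -0.002, 2.654]
wrist_force: [0.6, -1.4, 5.8]
gripper_width: 0.008
gripper_force: 3.1
```

Call:
jog_arm --pt "0 0 0.02 0 0 0" --pt "0 0 0.02 0 0 0" --pt "0 0 0.02 0 0 0" --pt "0 0 0.02 0 0 0" --pt "0 0 0 0 0 0" --pt "0 0 0 0 0 0" --pt "0 0 0 0 0 0" --pt "0 0 0 0 0 0"

```text
t: 17.2
tcp_pos: [0.503, -0.0586, 0.0508]
orientation: [-3.141, -0.0, 2.654]
wrist_force: [-3.5, 0.0, 4.5]
gripper_width: 0.006
gripper_force: 2.3
```

Call:
jog_arm --pt "0 0 0.015 0 0 0" --pt "0 0 0.015 0 0 0" --pt "0 0 0 0 0 0" --pt "0 0 0 0 0 0" --pt "0 0 0 0 0 0" --pt "0 0 0 0 0 0" --pt "0 0 0 0 0 0" --pt "0 0 0 0 0 0"

```text
t: 18.0
tcp_pos: [0.5032, -0.0585, 0.0502]
orientation: [-3.141, 0.0, 2.654]
wrist_force: [-3.8, -0.3, 7.7]
gripper_width: 0.003
gripper_force: 3.6
```

Call:
jog_arm --pt "0.069 -0.048 0.012 0 0 0" --pt "0.065 -0.053 0 0 0 0" --pt "0.061 -0.057 0 0 0 0" --pt "0.057 -0.061 0 0 0 0" --pt "0.053 -0.065 0 0 0 0" --pt "0.048 -0.069 0 0 0 0" --pt "0.043 -0.072 0 0 0 0" --pt "0.038 -0.075 0 0 0 0"

```text
t: 18.8
tcp_pos: [0.4895, -0.0637, 0.0504]
orientation: [3.139, 0.003, 2.655]
wrist_force: [3.5, 2.8, 5.8]
gripper_width: 0.006
gripper_force: 3.0
```

Call:
jog_arm --pt "0.033 -0.077 0.012 0 0 0" --pt "0.027 -0.079 0.012 0 0 0" --pt "0.022 -0.081 0 0 0 0" --pt "0.016 -0.082 0 0 0 0" --pt "0.01 -0.083 0 0 0 0" --pt "0.005 -0.084 0 0 0 0" --pt "-0.001 -0.084 0 0 0 0" --pt "-0.007 -0.083 0 0 0 0"

```text
t: 19.6
tcp_pos: [0.4796, -0.076, 0.0499]
orientation: [3.138, 0.002, 2.656]
wrist_force: [1.6, 5.4, 8.2]
gripper_width: 0.005
gripper_force: 4.2
```

Call:
jog_arm --pt "-0.013 -0.083 0 0 0 0" --pt "-0.019 -0.082 0 0 0 0" --pt "-0.024 -0.08 0 0 0 0" --pt "-0.03 -0.078 0 0 0 0" --pt "-0.035 -0.076 0 0 0 0" --pt "-0.04 -0.073 0 0 0 0" --pt "-0.045 -0.07 0 0 0 0" --pt "-0.05 -0.067 0 0 0 0"

```text
t: 20.4
tcp_pos: [0.4772, -0.0924, 0.0496]
orientation: [3.139, 0.001, 2.656]
wrist_force: [-0.7, 5.7, 9.8]
gripper_width: 0.003
gripper_force: 4.7
```

Call:
jog_arm --pt "0 0 -0.4 0 0 0" --pt "0 0 -0.8 0 0 0" --pt "0 0 -0.8 0 0 0" --pt "0 0 -0.8 0 0 0" --pt "0 0 -0.8 0 0 0" --pt "0 0 -0.8 0 0 0" --pt "0 0 -0.8 0 0 0" --pt "0 0 -0.8 0 0 0"

```text
t: 21.2
tcp_pos: [0.4754, -0.0942, 0.1997]
orientation: [-3.141, -0.001, 2.654]
wrist_force: [0.4, -1.0, 0.8]
gripper_width: 0.004
gripper_force: 0.0
```

```bash
python3 s.py; python3 - <<'E'
from h import *
w=grab('wrist','w5.png')
import pickle;pickle.dump(w,open('w5.pkl','wb'))
u,v=proj(w,(.5045,-.0885,.0515)).astype(int)
u0,v0=max(0,u-75),max(0,v-60);A=cv2.resize(w['img'][v0:v0+120,u0:u0+150],(750,600),interpolation=2);print(u0,v0)
cv2.imwrite('pics/w5c.png',cv2.cvtColor(A,4))
E
```

```text
{'t': np.float64(21.2), 'tcp_pos': array([ 0.4754, -0.0942,  0.1997]), 'orientation': array([-3.1408e+00, -1.4000e-03,  2.6543e+00]), 'wrist_force': array([ 0.4034, -1.03  ,  0.8097]), 'moment': array([ 0.0679, -0.1296,  0.0181])}
201 134
```

View pics/w5c.png

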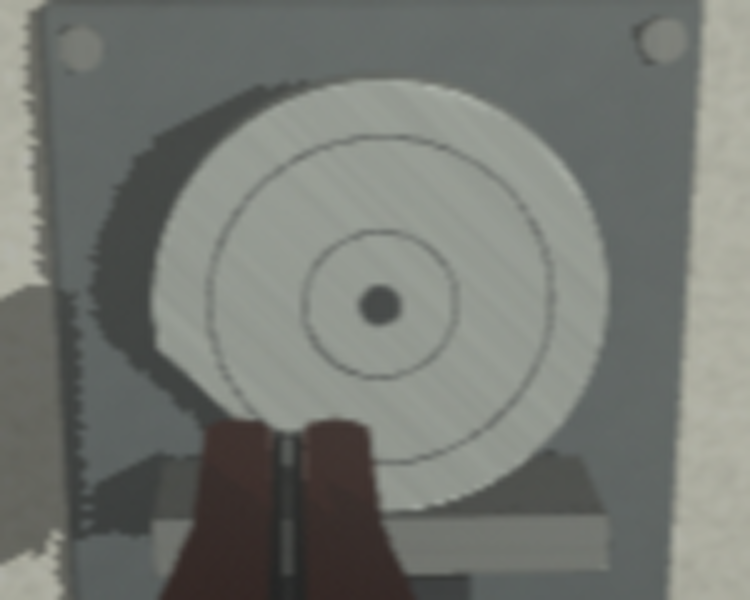

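The flat has turned further. Its visible edge now runs from crop (157,348) to (235,418), and the brush lines are at about 45°. That leaves roughly 42°.

```bash
python3 - <<'E'
from h import *
import pickle;w=pickle.load(open('w5.pkl','rb'))
g=lambda u,v,z:ray(w,u/5-.4+201,v/5-.4+134,z)[:2]
a,b,h=g(157,348,.0515),g(235,418,.0515),g(380,305,.0515)
d=b-a;print('hub',h,'norm',np.degrees(np.arctan2(d[1],d[0]))%360-90,'corner',np.degrees(np.arctan2(*(a-h)[::-1]))%360+33.5)
c=np.array([.5045,-.0885]);y=2.655;T=np.array([[np.cos(y),np.sin(y)],[np.sin(y),-np.cos(y)]])
an=np.radians(np.arange(110,202,4));P=c+.03*np.c_[np.cos(an),np.sin(an)]
print((P[0]-[.4754,-.0942])@T/.025);print(((np.diff(P,axis=0)@T)/.025).round(3).tolist())
E
```

```text
hub [ 0.504576   -0.08819463] norm -72.02670907913418 corner 287.10819423573867
[-0.03219345  1.5506695 ]
[[0.054, -0.064], [0.049, -0.068], [0.045, -0.071], [0.039, -0.074], [0.034, -0.076], [0.029, -0.079], [0.023, -0.08], [0.018, -0.082], [0.012, -0.083], [0.006, -0.084], [0.0, -0.084], [-0.006, -0.084], [-0.011, -0.083], [-0.017, -0.082], [-0.023, -0.081], [-0.028, -0.079], [-0.034, -0.077], [-0.039, -0.074], [-0.044, -0.071], [-0.049, -0.068], [-0.054, -0.064], [-0.058, -0.06]]
```

Call:
jog_arm --pt "-0.004 0.194 0.71 0 0 0" --pt "-0.004 0.194 0.71 0 0 0" --pt "-0.004 0.194 0.71 0 0 0" --pt "-0.004 0.194 0.71 0 0 0" --pt "-0.004 0.194 0.71 0 0 0" --pt "-0.004 0.194 0.71 0 0 0" --pt "-0.004 0.194 0.71 0 0 0" --pt "-0.004 0.194 0.71 0 0 0"

```text
t: 22.05
tcp_pos: [0.4944, -0.0602, 0.0561]
orientation: [-3.141, -0.001, 2.654]
wrist_force: [-0.6, -0.7, 0.6]
gripper_width: 0.007
gripper_force: 0.0
```

Call:
jog_arm --pt "0 0 0.08 0 0 0" --pt "0 0 0.06 0 0 0" --pt "0 0 0.04 0 0 0" --pt "0 0 0.02 0 0 0" --pt "0 0 0.02 0 0 0" --pt "0 0 0.01 0 0 0" --pt "0 0 0 0 0 0" --pt "0 0 0 0 0 0"

```text
t: 22.85
tcp_pos: [0.4954, -0.0602, 0.0515]
orientation: [-3.142, 0.001, 2.654]
wrist_force: [0.5, -0.7, 1.3]
gripper_width: 0.0
gripper_force: 0.6
```

Just touching. I'll press to about 10 N.

Call:
jog_arm --pt "0 0 0.02 0 0 0" --pt "0 0 0.02 0 0 0" --pt "0 0 0.015 0 0 0" --pt "0 0 0.01 0 0 0" --pt "0 0 0 0 0 0" --pt "0 0 0 0 0 0" --pt "0 0 0 0 0 0" --pt "0 0 0 0 0 0"

```text
t: 23.65
tcp_pos: [0.4954, -0.0601, 0.0501]
orientation: [-3.141, 0.001, 2.655]
wrist_force: [-1.9, -0.3, 7.8]
gripper_width: 0.006
gripper_force: 3.8
```

Call:
jog_arm --pt "0.054 -0.064 0.012 0 0 0" --pt "0.049 -0.068 0.012 0 0 0" --pt "0.045 -0.071 0 0 0 0" --pt "0.039 -0.074 0 0 0 0" --pt "0.034 -0.076 0 0 0 0" --pt "0.029 -0.079 0 0 0 0" --pt "0.023 -0.08 0 0 0 0" --pt "0.018 -0.082 0 0 0 0"

```text
t: 24.45
tcp_pos: [0.4844, -0.0682, 0.0502]
orientation: [3.138, 0.004, 2.656]
wrist_force: [2.4, 4.3, 6.7]
gripper_width: 0.005
gripper_force: 3.4
```

```bash
cat > bar.py <<'E'
from h import *
import pickle
a,b=pickle.load(open('v0.pkl','rb'));e=grab('scene','sb.png')
# bar patch shift along the stage x direction in the scene view
ex=np.array([.889,-.459,0]);p0=np.array([.5045,-.0885,.06])+ex*.055
st=(proj(b,p0+ex*.01)-proj(b,p0))/10
u,v=proj(b,p0).round().astype(int);print('px/mm',st,u,v)
G=lambda d:cv2.cvtColor(d['img'],cv2.COLOR_RGB2GRAY)
t=cv2.resize(G(b)[v-10:v+14,u-24:u+24],None,fx=4,fy=4,interpolation=2)
s=cv2.resize(G(e)[v-18:v+22,u-32:u+32],None,fx=4,fy=4,interpolation=2)
m=cv2.matchTemplate(s,t,cv2.TM_CCOEFF_NORMED);_,mx,_,l=cv2.minMaxLoc(m);print('shift px',l[0]/4-8,l[1]/4-8,mx)
E
python3 bar.py
```

```text
px/mm [-0.16189904  0.28850177] 226 218
shift px 0.0 0.25 0.6212069392204285
```

Call:
jog_arm --pt "0.012 -0.083 0.012 0 0 0" --pt "0.006 -0.084 0.005 0 0 0" --pt "0 -0.084 0 0 0 0" --pt "-0.006 -0.084 0 0 0 0" --pt "-0.011 -0.083 0 0 0 0" --pt "-0.017 -0.082 0 0 0 0" --pt "-0.023 -0.081 0 0 0 0" --pt "-0.028 -0.079 0 0 0 0"

```text
t: 25.3
tcp_pos: [0.4775, -0.0838, 0.0497]
orientation: [3.139, 0.003, 2.656]
wrist_force: [-0.0, 2.7, 9.8]
gripper_width: 0.005
gripper_force: 4.6
```

```bash
python3 bar.py
```

```text
px/mm [-0.16189904  0.28850177] 226 218
shift px 0.5 -0.75 0.5790919065475464
```

Call:
jog_arm --pt "-0.034 -0.077 0 0 0 0" --pt "-0.039 -0.074 0 0 0 0" --pt "-0.044 -0.071 0 0 0 0" --pt "-0.049 -0.068 0 0 0 0" --pt "0 0 0 0 0 0" --pt "0 0 0 0 0 0" --pt "0 0 0 0 0 0" --pt "0 0 0 0 0 0"

```text
t: 26.15
tcp_pos: [0.4774, -0.0916, 0.0496]
orientation: [3.139, 0.002, 2.656]
wrist_force: [-1.3, 5.5, 9.3]
gripper_width: 0.001
gripper_force: 4.7
```

```bash
python3 bar.py
```

```text
px/mm [-0.16189904  0.28850177] 226 218
shift px 0.5 -0.5 0.5941917896270752
```

Call:
jog_arm --pt "0 0 -0.4 0 0 0" --pt "0 0 -0.8 0 0 0" --pt "0 0 -0.8 0 0 0" --pt "0 0 -0.8 0 0 0" --pt "0 0 -0.8 0 0 0" --pt "0 0 -0.8 0 0 0" --pt "0 0 -0.8 0 0 0" --pt "0 0 -0.8 0 0 0"

```text
t: 27.0
tcp_pos: [0.4754, -0.0936, 0.1997]
orientation: [-3.141, -0.001, 2.655]
wrist_force: [-0.2, -0.8, -0.1]
gripper_width: 0.008
gripper_force: 0.0
```

```bash
cat > wa.py <<'E'
from h import *
import pickle,sys
def brush(w):
    n=200;c=np.array([.5045,-.0882]);L=.03
    pts=np.float32([proj(w,(c[0]+L*i,c[1]+L*j,.0515)) for i,j in[(-1,-1),(1,-1),(1,1),(-1,1)]])
    M=cv2.getPerspectiveTransform(pts,np.float32([[0,0],[n,0],[n,n],[0,n]]))
    g=cv2.GaussianBlur(cv2.warpPerspective(cv2.cvtColor(w['img'],7),M,(n,n),flags=2).astype(np.float32),(0,0),2)
    gx,gy=cv2.Sobel(g,5,1,0),cv2.Sobel(g,5,0,1)
    Y,X=np.mgrid[:n,:n]-n/2; r=np.hypot(X,Y)*2*L/n
    # upper part (robot side), away from the fingers and rings; skip strong edges
    k=(((r>.0185)&(r<.0295))|((r>.009)&(r<.0135)))&(X<10)&(np.hypot(gx,gy)<12)
    a=np.arctan2((2*gx*gy)[k].sum(),(gx*gx-gy*gy)[k].sum())/2
    return np.degrees(a)%180
def bar(w,ys=(.030,.035,.040)):
    ex=np.array([.889,-.459,0]);ey=np.array([.459,.889,0]);o=np.array([.5045,-.0882,.06])
    g=cv2.cvtColor(w['img'],7).astype(np.float32);R=[]
    xs=np.arange(.03,.075,.0005)
    for y in ys:
        uv=np.float32([proj(w,o+ex*x+ey*y) for x in xs])
        R.append(cv2.remap(g,uv[:,0].copy(),uv[:,1].copy(),1).ravel())
    p=np.mean(R,0);d=np.diff(cv2.GaussianBlur(p[None],(0,0),1.5)[0]);
    i=np.argsort(-abs(d));o=[]
    for j in i:
        if all(abs(j-q)>5 for q in o): o.append(j)
        if len(o)==4:break
    return [(round(xs[j]*1e3,1),round(float(d[j]),1)) for j in sorted(o)]
if __name__=='__main__':
    w=grab('wrist','w6.png');pickle.dump(w,open('w6.pkl','wb'))
    for f in['w4','w5','w6']:
        w=pickle.load(open(f+'.pkl','rb'));print(f,brush(w),bar(w))
E
python3 wa.py; python3 s.py
```

```text
w4 67.2505 [(np.float64(31.5), -4.9), (np.float64(34.5), -0.4), (np.float64(44.5), 6.8), (np.float64(57.5), -3.3)]
w5 107.063255 [(np.float64(32.0), -3.9), (np.float64(44.5), 6.9), (np.float64(57.5), -3.4), (np.float64(71.5), -10.0)]
w6 158.03448 [(np.float64(32.0), -3.8), (np.float64(39.0), 6.3), (np.float64(52.0), -4.1), (np.float64(71.5), -10.3)]
{'t': np.float64(27.05), 'tcp_pos': array([ 0.477 , -0.0935,  0.2026]), 'orientation': array([3.141 , 0.0034, 2.6548]), 'wrist_force': array([ 1.4818, -0.633 ,  1.6174]), 'moment': array([ 0.0286, -0.2518, -0.0811])}
```

The disc overshot by about 5°: the bar has moved 5.4 of about 8 mm. I'll check whether the scene view gives a usable bar reading while the finger is down.

```bash
cat > sb.py <<'E'
from wa import *
def bars(e):
    return [bar(e,(y-.003,y,y+.003)) for y in(-.04,-.025,.025,.04)]
if __name__=='__main__':
    import sys
    d=grab('scene','sx.png')
    for r in bars(d):print([(float(a),b) for a,b in r])
E
python3 - <<'E'
from sb import *
a,b=pickle.load(open('v0.pkl','rb'))
for f in['scene0','s2','s3','sb']:
    e=dict(b);e['img']=cv2.cvtColor(cv2.imread(f'pics/{f}.png'),4);print(f)
    for r in bars(e):print([(float(x),y) for x,y in r])
c=np.array([.5045,-.0882]);T=np.array([[np.cos(2.655),np.sin(2.655)],[np.sin(2.655),-np.cos(2.655)]])
an=np.radians(np.arange(190,150,-2));P=c+.03*np.c_[np.cos(an),np.sin(an)]
print((P[0]-[.477,-.0935])@T/.025);print(((np.diff(P,axis=0)@T)/.025).round(3).tolist())
E
```

```text
scene0
[(32.0, -5.1), (50.0, 3.6), (53.0, 5.5), (67.0, -6.9)]
[(43.5, -6.6), (46.5, -8.6), (54.0, 7.5), (67.5, -7.3)]
[(51.0, -7.5), (55.0, 2.4), (66.5, -7.6), (69.5, -2.5)]
[(39.0, -4.5), (44.5, -5.1), (53.0, 6.7), (66.5, -8.1)]
s2
[(50.5, 4.3), (53.5, 7.6), (64.0, -3.6), (67.0, -7.1)]
[(37.5, 9.4), (46.5, -9.7), (54.0, 7.1), (67.0, -7.6)]
[(39.5, 5.6), (42.5, 10.4), (51.0, -9.3), (67.0, -8.4)]
[(53.0, 7.5), (56.0, 2.6), (64.0, -2.9), (67.0, -8.5)]
s3
[(50.5, 4.1), (53.5, 7.6), (64.5, -3.6), (67.5, -7.6)]
[(41.0, 4.9), (47.5, -9.2), (54.0, 7.9), (67.5, -8.1)]
[(48.0, -3.2), (51.0, -8.7), (55.0, 2.8), (66.5, -8.2)]
[(38.5, -4.6), (43.0, -6.9), (53.5, 6.5), (66.5, -8.3)]
sb
[(45.0, 4.4), (48.0, 8.2), (59.0, -2.6), (62.0, -8.9)]
[(34.0, 5.7), (37.0, 7.1), (46.0, -4.5), (61.5, -8.6)]
[(37.0, 3.7), (41.0, 5.7), (47.5, -3.9), (61.0, -8.7)]
[(38.5, -4.5), (43.0, -6.1), (61.0, -8.3), (64.0, -2.8)]
[ 0.07397224 -0.03503493]
[[0.025, 0.034], [0.024, 0.034], [0.023, 0.035], [0.021, 0.036], [0.02, 0.037], [0.019, 0.037], [0.018, 0.038], [0.016, 0.039], [0.015, 0.039], [0.014, 0.04], [0.012, 0.04], [0.011, 0.04], [0.009, 0.041], [0.008, 0.041], [0.006, 0.041], [0.005, 0.042], [0.004, 0.042], [0.002, 0.042], [0.001, 0.042]]
```

The scene's rear-edge reading works live: 67 mm on the rim, 61.4 mm now, and about 59 mm when flush. I'll go down and turn back clockwise.

Call:
jog_arm --pt "0.009 -0.004 0.71 0 0 0" --pt "0.009 -0.004 0.71 0 0 0" --pt "0.009 -0.004 0.71 0 0 0" --pt "0.009 -0.004 0.71 0 0 0" --pt "0.009 -0.004 0.71 0 0 0" --pt "0.009 -0.004 0.71 0 0 0" --pt "0.009 -0.004 0.71 0 0 0" --pt "0.009 -0.004 0.71 0 0 0"

```text
t: 27.85
tcp_pos: [0.4735, -0.0935, 0.0559]
orientation: [-3.141, -0.001, 2.654]
wrist_force: [-0.9, 0.1, -0.8]
gripper_width: 0.008
gripper_force: 0.0
```

Call:
jog_arm --pt "0 0 0.08 0 0 0" --pt "0 0 0.06 0 0 0" --pt "0 0 0.05 0 0 0" --pt "0 0 0.03 0 0 0" --pt "0 0 0.02 0 0 0" --pt "0 0 0.01 0 0 0" --pt "0 0 0 0 0 0" --pt "0 0 0 0 0 0"

```text
t: 28.65
tcp_pos: [0.4743, -0.0935, 0.0508]
orientation: [3.142, 0.001, 2.655]
wrist_force: [-0.3, -0.7, 4.7]
gripper_width: 0.009
gripper_force: 2.3
```

Next: press about 0.7 mm more, then start the clockwise stroke.

Call:
jog_arm --pt "0 0 0.015 0 0 0" --pt "0 0 0.012 0 0 0" --pt "0 0 0 0 0 0" --pt "0.025 0.034 0 0 0 0" --pt "0.024 0.034 0 0 0 0" --pt "0.023 0.035 0 0 0 0" --pt "0.021 0.036 0 0 0 0" --pt "0 0 0 0 0 0"

```text
t: 29.45
tcp_pos: [0.4739, -0.0901, 0.0502]
orientation: [-3.141, 0.001, 2.654]
wrist_force: [-1.1, -2.1, 7.7]
gripper_width: 0.006
gripper_force: 3.5
```

```bash
python3 sb.py; python3 s.py
```

```text
[(43.0, 4.2), (46.0, 8.0), (59.5, -7.7), (71.5, 4.1)]
[(31.0, 5.7), (34.0, 10.0), (42.5, -5.0), (59.0, -8.8)]
[(37.0, 5.1), (41.0, 5.4), (45.5, -4.6), (59.0, -8.0)]
[(39.0, -5.0), (42.5, -3.0), (56.0, -2.1), (59.0, -9.1)]
{'t': np.float64(29.5), 'tcp_pos': array([ 0.4739, -0.0901,  0.0502]), 'orientation': array([-3.1408e+00,  1.3000e-03,  2.6540e+00]), 'wrist_force': array([-1.0587, -1.5468,  6.836 ]), 'moment': array([-0.6564, -0.0192,  0.0364])}
```

It reads flush (59.1 mm). I'll lift straight off and check with the wrist camera.

Call:
jog_arm --pt "0 0 -0.4 0 0 0" --pt "0 0 -0.8 0 0 0" --pt "0 0 -0.8 0 0 0" --pt "0 0 -0.8 0 0 0" --pt "0 0 -0.8 0 0 0" --pt "0 0 -0.8 0 0 0" --pt "0 0 -0.8 0 0 0" --pt "0 0 -0.8 0 0 0"

```text
t: 30.3
tcp_pos: [0.4731, -0.0888, 0.2008]
orientation: [3.141, -0.001, 2.655]
wrist_force: [0.3, -0.8, 0.0]
gripper_width: 0.008
gripper_force: 0.0
```

```bash
python3 wa.py; python3 sb.py; python3 s.py; python3 - <<'E'
from h import *
e=grab('scene','s7.png');w=grab('wrist','w7.png')
# knob: dark blob near the expected place in scene view and in wrist view
for d,n in((e,'scene'),(w,'wrist')):
    o=np.array([.5487,-.1118,.074]);k=o+[.889*.06+.459*.045,-.459*.06+.889*.045,0]
    print(n,proj(d,k))
A=cv2.resize(e['img'][195:275,180:280],(500,400),interpolation=2);B=cv2.resize(w['img'][150:310,180:340],(300,300),interpolation=2)
C=np.zeros((400,800,3),np.uint8);C[:,:500]=A;C[:300,500:]=B
cv2.imwrite('pics/k.png',cv2.cvtColor(C,4))
E
```

```text
w4 67.2505 [(np.float64(31.5), -4.9), (np.float64(34.5), -0.4), (np.float64(44.5), 6.8), (np.float64(57.5), -3.3)]
w5 107.063255 [(np.float64(32.0), -3.9), (np.float64(44.5), 6.9), (np.float64(57.5), -3.4), (np.float64(71.5), -10.0)]
w6 153.44458 [(np.float64(32.0), -3.6), (np.float64(37.0), 7.6), (np.float64(49.5), -4.3), (np.float64(68.0), -10.1)]
[(32.0, -5.5), (43.5, 4.5), (46.5, 7.6), (59.5, -6.9)]
[(42.5, -6.8), (45.5, -2.4), (59.0, -8.5), (62.0, -2.5)]
[(37.0, 2.4), (45.5, -4.5), (56.5, -3.3), (59.5, -8.0)]
[(39.0, -5.3), (46.5, 2.4), (56.0, -2.7), (59.0, -8.1)]
{'t': np.float64(30.4), 'tcp_pos': array([ 0.4746, -0.0889,  0.2022]), 'orientation': array([3.1407, 0.0036, 2.6549]), 'wrist_force': array([0.3244, 0.292 , 0.1354]), 'moment': array([-0.0196, -0.0716,  0.0008])}
scene [233.0801461  235.73420831]
wrist [313.95375994 299.28753289]
```

View pics/k.png

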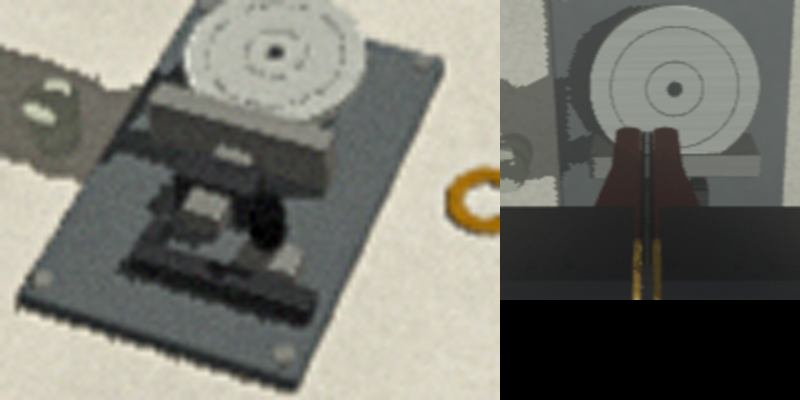

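The bar is flush. The scene crop shows the knob top at (268,205), which matches the stage estimate at about (0.622, -0.099). I'll move over the knob and open to 44 mm.

Call:
jog_arm --pt "-0.68 0.301 0 0 0 0" --pt "-0.68 0.301 0 0 0 0" --pt "-0.68 0.301 0 0 0 0" --pt "-0.68 0.301 0 0 0 0" --pt "-0.68 0.301 0 0 0 0" --pt "-0.68 0.301 0 0 0 0" --pt "-0.68 0.301 0 0 0 0" --pt "-0.68 0.301 0 0 0 0" --fingers 0.5 --force 5

```text
t: 31.3
tcp_pos: [0.6218, -0.0995, 0.198]
orientation: [-3.141, -0.003, 2.655]
wrist_force: [-0.2, -0.1, -0.4]
gripper_width: 0.501
gripper_force: 0.0
```

Call:
jog_arm --pt "0 0 0.6 0 0 0" --pt "0 0 0.6 0 0 0" --pt "0 0 0.6 0 0 0" --pt "0 0 0.6 0 0 0" --pt "0 0 0.6 0 0 0" --pt "0 0 0.6 0 0 0" --pt "0 0 0.6 0 0 0" --pt "0 0 0.4 0 0 0"

```text
t: 32.1
tcp_pos: [0.6213, -0.0997, 0.0831]
orientation: [-3.141, -0.001, 2.655]
wrist_force: [0.4, -0.9, 0.1]
gripper_width: 0.503
gripper_force: 0.0
```

```bash
python3 s.py; python3 - <<'E'
from h import *
e=grab('scene','s8.png')
A=cv2.resize(e['img'][190:280,170:290],(800,600),interpolation=2)
cv2.imwrite('pics/k8.png',cv2.cvtColor(A,4))
E
```

```text
{'t': np.float64(32.1), 'tcp_pos': array([ 0.6213, -0.0997,  0.0831]), 'orientation': array([-3.1412e+00, -1.1000e-03,  2.6546e+00]), 'wrist_force': array([ 0.4256, -0.9132,  0.0731]), 'moment': array([ 0.0361, -0.1361, -0.0108])}
```

View pics/k8.png

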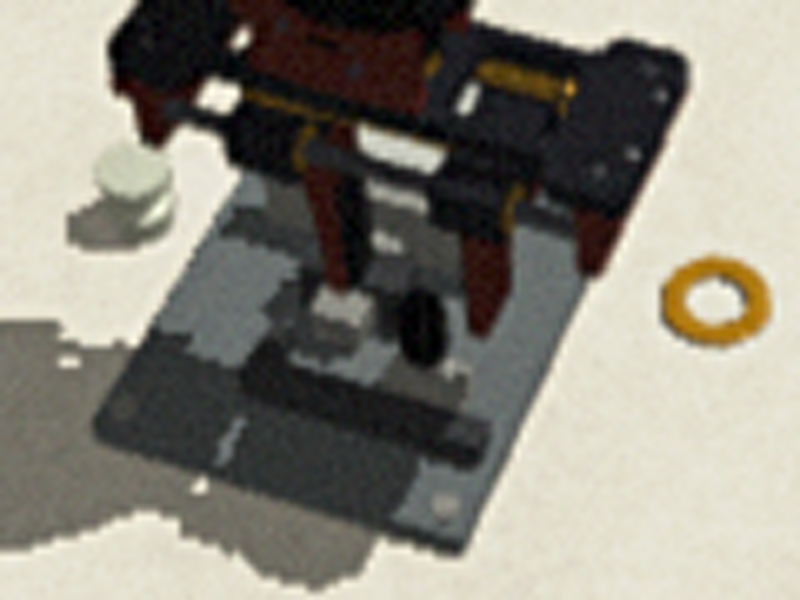

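The tips at (335,290) and (480,330) straddle the knob at (423,325). I'll go down to z≈0.054 and grip lightly.

Call:
jog_arm --pt "0 0 0.2 0 0 0" --pt "0 0 0.2 0 0 0" --pt "0 0 0.2 0 0 0" --pt "0 0 0.2 0 0 0" --pt "0 0 0.15 0 0 0" --pt "0 0 0.1 0 0 0" --pt "0 0 0.05 0 0 0" --pt "0 0 0 0 0 0"

```text
t: 32.95
tcp_pos: [0.6218, -0.0996, 0.0572]
orientation: [-3.142, -0.0, 2.655]
wrist_force: [-0.1, 0.2, 0.2]
gripper_width: 0.499
gripper_force: 0.0
```

Call:
jog_arm --pt "0 0 0 0 0 0" --pt "0 0 0 0 0 0" --pt "0 0 0 0 0 0" --pt "0 0 0 0 0 0" --pt "0 0 0 0 0 0" --pt "0 0 0 0 0 0" --pt "0 0 0 0 0 0" --pt "0 0 0 0 0 0" --fingers 0.15 --force 4

```text
t: 33.75
tcp_pos: [0.6219, -0.0998, 0.0574]
orientation: [-3.141, 0.0, 2.655]
wrist_force: [-0.4, -0.6, 1.9]
gripper_width: 0.205
gripper_force: 4.0
```

Call:
jog_arm --pt "0 -0.15 0 0 0 0" --pt "0 -0.15 0 0 0 0" --pt "0 -0.15 0 0 0 0" --pt "0 -0.15 0 0 0 0" --pt "0 -0.15 0 0 0 0" --pt "0 -0.15 0 0 0 0" --pt "0 -0.15 0 0 0 0" --pt "0 -0.15 0 0 0 0"

```text
t: 34.55
tcp_pos: [0.608, -0.1266, 0.0573]
orientation: [3.141, 0.001, 2.654]
wrist_force: [2.8, 0.7, 0.0]
gripper_width: 0.203
gripper_force: 4.0
```

Call:
jog_arm --pt "0 -0.1 0 0 0 0" --pt "0 -0.1 0 0 0 0" --pt "0 -0.1 0 0 0 0" --pt "0 -0.1 0 0 0 0" --pt "0 -0.08 0 0 0 0" --pt "0 -0.04 0 0 0 0" --pt "0 0 0 0 0 0" --pt "0 0 0 0 0 0"

```text
t: 35.35
tcp_pos: [0.6021, -0.1377, 0.0574]
orientation: [3.141, 0.001, 2.655]
wrist_force: [4.5, -0.4, 1.3]
gripper_width: 0.203
gripper_force: 4.0
```

Call:
jog_arm --pt "-0.02 -0.02 0 0 0 0" --pt "0 -0.02 0 0 0 0" --pt "0 -0.02 0 0 0 0" --pt "0 -0.02 0 0 0 0" --pt "0 -0.01 0 0 0 0" --pt "0 0 0 0 0 0" --pt "0 0 0 0 0 0" --pt "0 0 0 0 0 0"

```text
t: 36.15
tcp_pos: [0.602, -0.1379, 0.0574]
orientation: [3.139, 0.0, 2.656]
wrist_force: [6.5, 3.5, -0.4]
gripper_width: 0.2
gripper_force: 4.0
```

The bolt is at its stop, with about 6 N resisting. I'll release and retreat.

Call:
jog_arm --pt "0 0 0 0 0 0" --pt "0 0 0 0 0 0" --pt "0 0 0 0 0 0" --pt "0 0 0 0 0 0" --pt "0 0 0 0 0 0" --pt "0 0 0 0 0 0" --pt "0 0 0 0 0 0" --pt "0 0 0 0 0 0" --fingers 0.45

```text
t: 36.95
tcp_pos: [0.6011, -0.1399, 0.0572]
orientation: [-3.142, -0.0, 2.655]
wrist_force: [-0.9, -0.1, -1.0]
gripper_width: 0.449
gripper_force: 0.0
```

Call:
jog_arm --pt "0 0 -0.4 0 0 0" --pt "0 0 -0.8 0 0 0" --pt "0 0 -0.8 0 0 0" --pt "0 0 -0.8 0 0 0" --pt "0 0 -0.8 0 0 0" --pt "0 0 -0.8 0 0 0" --pt "0 0 -0.8 0 0 0" --pt "0 0 0 0 0 0"

```text
t: 37.75
tcp_pos: [0.6028, -0.1397, 0.1909]
orientation: [3.14, 0.005, 2.655]
wrist_force: [-0.0, -0.0, 0.2]
gripper_width: 0.449
gripper_force: 0.0
```

```bash
python3 s.py; python3 sb.py; python3 - <<'E'
from h import *
e=grab('scene','s9.png');g=e['img'].max(2)
ex=np.array([.889,-.459,0]);ey=np.array([.459,.889,0]);o=np.array([.549,-.1112,.068])+ex*.06
b=cv2.cvtColor(cv2.imread('pics/s7.png'),4).max(2)
for y in range(-12,60,3):
    u,v=proj(e,o+ey*y/1e3).round().astype(int);print(y,'before',b[v,u],'now',g[v,u])
E
```

```text
{'t': np.float64(37.75), 'tcp_pos': array([ 0.6028, -0.1397,  0.1909]), 'orientation': array([3.1402, 0.0051, 2.6547]), 'wrist_force': array([-0.0235, -0.0047,  0.1511]), 'moment': array([ 0.0224, -0.1625, -0.054 ])}
[(32.0, -5.9), (43.0, 4.1), (46.0, 8.3), (59.5, -7.2)]
[(42.5, -7.0), (45.5, -2.9), (59.5, -8.7), (62.5, -2.6)]
[(46.0, -4.9), (56.0, -2.5), (59.0, -8.6), (62.0, -2.6)]
[(39.0, -5.0), (46.5, 2.9), (56.0, -2.8), (59.0, -8.6)]
-12 before 91 now 93
-9 before 91 now 72
-6 before 48 now 19
-3 before 26 now 16
0 before 20 now 9
3 before 47 now 23
6 before 134 now 28
9 before 128 now 25
12 before 131 now 106
15 before 134 now 148
18 before 127 now 143
21 before 140 now 144
24 before 108 now 116
27 before 22 now 27
30 before 23 now 25
33 before 25 now 28
36 before 28 now 39
39 before 14 now 45
42 before 14 now 77
45 before 11 now 111
48 before 21 now 109
51 before 27 now 112
54 before 87 now 103
57 before 104 now 103
```

The bar is still flush (59.1 mm) and the bolt stopped hard at the end of its travel. Nothing is touching the stage, so I'm handing it in.

```bash
python3 -c "
from workcell import order
print(order.finish_job())"
```

```text
the job is handed in; nothing more can be done
None
```

I turned the disc until its flat lay flush on the bar, slid the bolt to its end stop (about 43 mm of slide measured, 41 mm needed) and let go; the job was handed in at about 38 s, and no verdict came back.

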